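Scoop wax offcuts into the reclaim pot

TASK

Gather the four wax lumps from the metal tray with the hand scoop, without touching them with your fingers or pressing hard into the tray, and tip all four into the steel pot. Then stand the scoop upright on the blue pad again and let go. Leave the pot standing where it is and do not disturb the other things on the bench.

Things in the scene. Friction and masses are not known exactly. Their poses are not given: they have to be found in the camera images.
- scoop: Steel hand scoop, grey handle, standing on the pad. Origin: centre of the pan's underside; +x to the open mouth, z up. Pan 92 long (x -46 to +46), 78 wide at the back, 90 at the mouth, floor 2 thick, walls 2.5; side walls 32 high up to x = 18, then 7 high up to x = 36, none beyond, back wall 42. Mass about 220 g.
- scoop_lip (a point): Middle of the scoop's front edge, on the underside (scoop frame 46, 0, 0).
- scoop_grip (a point): Point on the handle's axis, 42 below its end (scoop frame -85, 0, 95.5), a good place to grip. The handle is a flat-sided bar 22 thick (along y), 26 deep, 120 long, leaning back 30 degrees from vertical: its axis runs from (-46, 0, 28) to (-106, 0, 132) in the scoop frame.
- pad: Light blue bench pad, 200 (x) by 160 (y), 3 thick, fixed. Origin: centre of its underside on the bench.
- tray: Fixed open aluminium tray, 296 (x) by 104 (y) at the top, 40 high, walls and floor 3 thick. Origin: centre of its underside; x along its length. The flat floor inside is 240 by 98; the side walls are upright, the two end walls flare outwards, 35 degrees from upright, from x = 120 at the floor to x = 146 at the top.
- pot: Loose open round steel pot, 140 across the rim (132 inside), 116 across the base, 80 high, floor 5 thick, about 0.7 kg. Origin: centre of its underside.
- pot_rim (a point): Centre of the pot's mouth, 80 above its underside.
- lump0: Faceted cream wax lump, about 28 across and 26 high, about 22 g, loose in the tray. Origin: its middle, 13 above its foot as it first stands.
- lump1: Faceted cream wax lump, about 28 across and 28 high, about 22 g, loose in the tray. Origin: its middle, 14 above its foot as it first stands.
- lump2: Faceted cream wax lump, about 28 across and 24 high, about 22 g, loose in the tray. Origin: its middle, 12 above its foot as it first stands.
- lump3: Faceted cream wax lump, about 28 across and 30 high, about 22 g, loose in the tray. Origin: its middle, 15 above its foot as it first stands.
- big_tooth: Bystander: yellow carved tooth model, 54 across, 62 high. Origin: centre of its underside.
- cast: Bystander: plaster arch cast, 60 by 72, 33 high. Origin: centre of its underside.
- spirit: Bystander: bottle, 60 across, 150 high. Origin: centre of its underside.
- wax_jar: Bystander: squat jar, 72 across, 75 high. Origin: centre of its underside.
- wax_block: Bystander: uncarved wax block, 75 by 35, 30 high. Origin: centre of its underside.
- carver: Bystander: flat spatula with a wooden handle, 170 long, lying on the bench. Origin: centre of its underside.

How it is judged (in metres and radians):
On the way:
1. at least one lump is carried in the scoop, clear above the tray (((x of lump0 in the frame of scoop between -0.05 and 0.05 m and y of lump0 in the frame of scoop between -0.042 and 0.042 m and z of lump0 in the frame of scoop between 0 and 0.06 m and height (world z) of lump0 above 0.075 m) or (x of lump1 in the frame of scoop between -0.05 and 0.05 m and y of lump1 in the frame of scoop between -0.042 and 0.042 m and z of lump1 in the frame of scoop between 0 and 0.06 m and height (world z) of lump1 above 0.075 m) or (x of lump2 in the frame of scoop between -0.05 and 0.05 m and y of lump2 in the frame of scoop between -0.042 and 0.042 m and z of lump2 in the frame of scoop between 0 and 0.06 m and height (world z) of lump2 above 0.075 m) or (x of lump3 in the frame of scoop between -0.05 and 0.05 m and y of lump3 in the frame of scoop between -0.042 and 0.042 m and z of lump3 in the frame of scoop between 0 and 0.06 m and height (world z) of lump3 above 0.075 m))), for 0.2 s.
At the end, for the whole second after the job is handed in: All four lumps at rest in the pot (within 64 mm of its axis, below the rim); pot upright (0.1 rad), within 30 mm of its start; scoop released, at rest, standing upright (0.1 rad) on the pad, its origin within 80 mm along and 60 mm across of the pad's centre (horizontal distance between each of lump0, lump1, lump2, lump3 and pot below 0.064 m and z of lump0 in the frame of pot between 0 and 0.078 m and linear speed of each of lump0, lump1, lump2, lump3 below 0.03 m/s and z of lump1 in the frame of pot between 0 and 0.078 m and z of lump2 in the frame of pot between 0 and 0.078 m and z of lump3 in the frame of pot between 0 and 0.078 m and angle between each of pot, scoop's own z axis and vertical below 0.1 rad and distance of pot from where it was at the start of the episode below 0.03 m and linear speed of each of pot, scoop below 0.02 m/s and height (world z) of scoop below 0.012 m and x of scoop in the frame of pad between -0.08 and 0.08 m and y of scoop in the frame of pad between -0.06 and 0.06 m); the robot touches nothing.
It fails at once if a finger touches a wax lump (contact force between the fingers and lump0 above 0.3 N or contact force between the fingers and lump1 above 0.3 N or contact force between the fingers and lump2 above 0.3 N or contact force between the fingers and lump3 above 0.3 N).
It fails at once if the scoop or fingers press on the tray with more than 60 N (contact force between any of scoop, the fingers and tray above 60 N).
It fails at once if a bystander is moved by more than 30 mm (distance of any of big_tooth, cast, spirit, wax_jar, wax_block, carver from where it was at the start of the episode above 0.03 m).
It also fails if it takes over 67 s, if anything falls off the work surface, if the arm or the gripper's body presses on something with over 40 N, if the wrist force passes 120 N, or if a joint passes its speed limit or range.

ROBOT

A 7-joint arm with a two-finger parallel gripper is mounted at the origin on the work surface. World frame = base frame: x ahead of the robot, y to its left, z up, the work surface at z = 0. Lengths are in mm, angles in rad, forces in N, time in s.
With the tool pointing down it reaches from about 400 to 850 mm from the base axis. Payload 4.4 kg.
Tool frame: the origin (TCP) lies at the very end of the fingers, on their centre line; the grasp point (between the pads) lies 19 mm behind it; z points along the fingers, y is the line along which they close (so a half turn about z gives the same grasp; the last joint's range is limited). The gripper opens to 94 mm and grips with 3 to 60 N. Pads are 16 mm wide; open, the fingers measure 119 mm over their backs; the gripper's body (75 mm by 177 mm) begins 78 mm behind the grasp point.
Start: joints at [-1.35, 0.628, 0.038, 1.517, -0.027, 0.996, -0.02], TCP at [183.85, 623.472, 205.478] pointing down, gripper open.
Joint ranges: [-3.06, 3.06], [-0.37, 2.12], [-1.25, 1.32], [0.18, 2.47], [-1.1, 4.24], [0.23, 1.98], [-2.94, 2.94]. Speed limits (rad/s): [2.57, 2.57, 3.14, 3.14, 3.14, 3.14, 3.14].

INTERFACE

Orientations are given as a unit quaternion [x, y, z, w].
In Python, from bench import r, vision gives the robot as it stands.
- The arm moves only by the tool step_arm, never from a script. Its argument "targets" is a list of rows, each a list of 6 numbers: the shift along the tool's x, y, z in mm, then the turn, a rotation vector about the tool's x, y, z in degrees. A call has 1 to 8 rows; each row is the pose to reach, as a shift and turn from the pose commanded when the call began, along the tool's axes at that moment; what a row does not reach only later rows make up. A row lasts 1/10 s, in which the tool goes at most 50 mm and 8.59 degrees, less where a joint would pass 70% of its speed; a pose out of reach is approached as far as the arm can. A call with a gripper value outside its range is refused whole. "gripper" is the finger opening in mm, from 0 to 94, set as the call begins (left out, the last holds). The fingers move at their own pace and stop on an object; "force" is the grip in N (left out, the last holds). Time passes only in rows, so rows that repeat a pose let the fingers close. It gives the time, the measured TCP pose, the force, the opening and the grip force at its end, in the units of the state.
- r.get_state(): the state, without advancing time (a new reading comes with each control period).
- vision.read_camera(name): name is "scene" or "top" or "wrist"; returns (picture, depth): 480x640x3 uint8, red, green, blue; 480x640 float32, mm along the optical axis (not along the pixel's ray), 0 where there is no reading.
- vision.get_calibration(name): a dict with "fx", "fy", "cx", "cy" (pixels), "view" (4x4, takes a point from world to camera coordinates). Camera axes: x right, y down, z forward; pixel columns grow to the right and rows downward; lengths in mm; the calibration is good to about 2 mm. A picture is of the moment at which its call begins: read the wrist's pose just before it. get_calibration takes no time and is no camera call; for the wrist camera it gives the pose at the moment of the call.
- r.sign_off(): hands the job in; it is judged then, once.
The state is a dict: "time": time; "joints": joint angles; "dq": joint speeds; "joint_efforts": joint torques, N m; "position": TCP position; "tool_rot": TCP orientation; "ft_force": force on the tool from outside, world axes, zero at the start; "torque": the same for the moment, N m; "width": finger opening in mm; "grip_force": force on a finger pad.
Only numpy, scipy, OpenCV 4.12 (cv2) and the standard library are available. Lean on these libraries where they do the work, as an engineer would, in place of code of your own. Each camera call takes 0.05 s, during which the arm holds its last target. There are 200 camera calls.

## Working session

There is one attempt and no reset: what is moved stays moved. The work goes in short steps, Python scripts to look and compute and a tool call to move; the robot and the scene stay as the last step left them, time stands still between calls to the robot, and variables do not carry over. Pictures are saved under pics/ and viewed, at most 13 in all, crops included, and the job is handed in when it is done.

Besides the shell and the picture viewer there is one more tool, called after ">>>" by a JSON object that holds its "name" and its "arguments", one argument or row to a line. step_arm: Moves the arm, as the interface text tells. Its arguments: {"type":"object","properties":{"targets":{"type":"array"},"gripper":{"type":"number"},"force":{"type":"number"}},"required":["targets"]}

```bash
ls; mkdir -p pics; python3 - <<'E'
from bench import r, vision
import cv2,numpy as np
s=r.get_state(); print(s)
for n in("scene","top"):
    p,d=vision.read_camera(n); cv2.imwrite(f"pics/{n}0.png",p[:,:,::-1]); np.savez(f"pics/{n}0.npz",p=p,d=d)
    c=vision.get_calibration(n); print(n,{k:np.round(v,3).tolist() if k=="view" else v for k,v in c.items()})
E
```

```text
pics
{'time': 0.0, 'joints': array([-1.34978689,  0.62934865,  0.03844724,  1.51837483, -0.02698808,
        0.99633008, -0.02002592]), 'dq': array([ 0.00184525,  0.00051727, -0.00170049,  0.00128176, -0.00117678,
        0.00108673, -0.00132819]), 'joint_efforts': array([-7.05812454e-04, -5.49727321e+01,  1.14339788e+00, -1.86633557e+01,
       -5.22118807e-02,  2.36787944e-02,  1.82630565e-04]), 'position': array([183.66534256, 622.79189226, 204.5504459 ]), 'tool_rot': array([ 1.42925445e-01,  9.89732981e-01, -9.63999970e-04, -1.19336986e-04]), 'ft_force': array([-0.09889539,  0.17909035, -0.00964584]), 'torque': array([-0.00502919,  0.02472169,  0.00458307]), 'grip_force': 0.0, 'width': 94.24802131423434}
scene {'fx': 440.2129286427225, 'fy': 440.2129286427225, 'cx': 320.9452662317948, 'cy': 238.3400576515643, 'view': [[0.078, 0.997, 0.023, -49.953], [0.539, -0.023, -0.842, -228.591], [-0.839, 0.078, -0.539, 1391.315], [0.0, 0.0, 0.0, 1.0]]}
top {'fx': 524.4565968055674, 'fy': 524.4565968055674, 'cx': 309.56710624870004, 'cy': 243.40451056824546, 'view': [[-0.001, -1.0, 0.012, 5.583], [-0.991, -0.0, -0.137, 587.16], [0.137, -0.012, -0.99, 1030.993], [0.0, 0.0, 0.0, 1.0]]}
```

View pics/scene0.png

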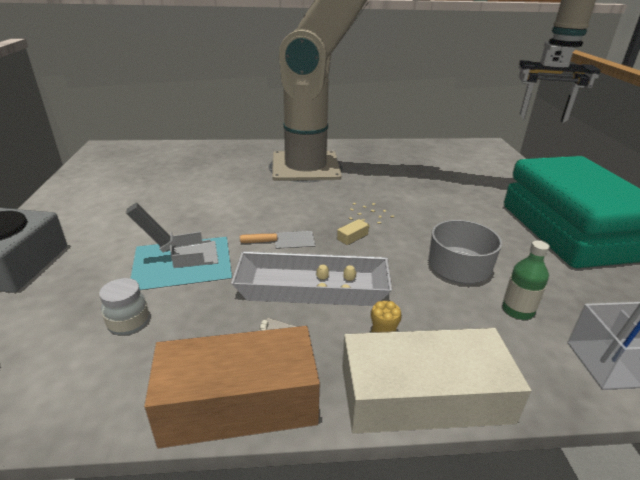

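View pics/top0.png

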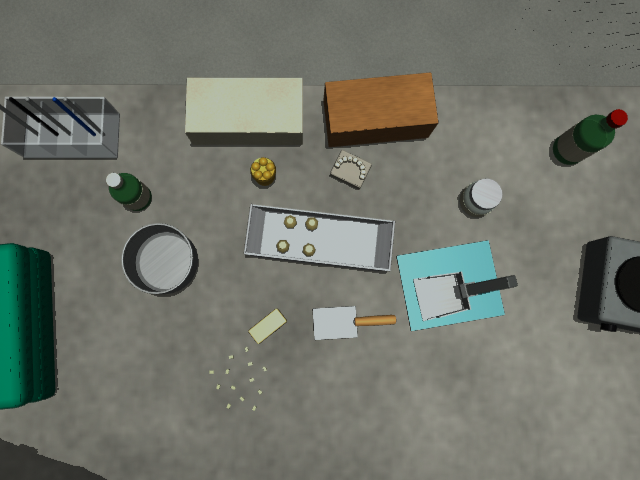

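The top view shows the scoop on the pad (pan ~(440,297), handle end ~(515,282), mouth facing left, which is +y). The tray is at (320,238) with lumps at (290,222), (312,224), (283,246) and (308,250), and the pot at (160,260). The scene view agrees. Next I'll measure.

```bash
cat > h.py <<'E'
import numpy as np, cv2
from bench import r, vision
def cloud(d,c):
    v,u=np.mgrid[0:480,0:640]; P=np.stack([(u-c["cx"])/c["fx"]*d,(v-c["cy"])/c["fy"]*d,d,np.ones_like(d)],-1)
    return (P@np.linalg.inv(c["view"]).T)[...,:3]
def load(n): z=np.load(f"pics/{n}0.npz"); return z["p"],z["d"],vision.get_calibration(n)
def ray(c,u,v,z):
    M=np.linalg.inv(c["view"]); o=M[:3,3]; d=M[:3,:3]@[(u-c["cx"])/c["fx"],(v-c["cy"])/c["fy"],1]; return o+d*(z-o[2])/d[2]
def blobs(m,amin=15):
    n,l,s,ce=cv2.connectedComponentsWithStats(m.astype(np.uint8)); return [(i,s[i],ce[i],l==i) for i in range(1,n) if s[i][4]>=amin]
def rect(xy): return cv2.minAreaRect(np.float32(xy))
E
python3 - <<'E'
from h import *
np.set_printoptions(precision=1,suppress=True)
for n in("top","scene"):
    p,d,c=load(n); W=cloud(d,c); hsv=cv2.cvtColor(p,cv2.COLOR_RGB2HSV); H,S,V=hsv[...,0],hsv[...,1],hsv[...,2]
    print(n)
    def show(name,m,a=15):
        for i,s,ce,mm in blobs(m&(d>0),a):
            q=W[mm]; print(name,s[4],ce,"mean",q.mean(0),"med",np.median(q,0),"zmax",np.percentile(q[:,2],98),"rect",rect(q[:,:2]))
    show("pad",(H>85)&(H<100)&(S>80)&(V>90),400)
    x,y,z=W[...,0],W[...,1],W[...,2]
    intray=(x>500)&(x<680)&(y>-140)&(y<140)
    show("lump",intray&(H>12)&(H<35)&(S>55)&(V>60))
    show("tray rim",intray&(z>36)&(z<46)&(S<50),30)
    show("tray floor",intray&(z<8)&(z>-3)&(S<40)&(V>140),300)
    show("pot",(x>400)&(x<640)&(y>210)&(y<400)&(z>72)&(z<90)&(S<60),60)
    show("handle",(x>420)&(x<600)&(y<-170)&(y>-420)&(z>50)&(z<160)&(V<120),40)
    show("scoopfl",(x>420)&(x<600)&(y<-170)&(y>-420)&(z>2)&(z<14)&(S<40)&(V>120),40)
    show("scoopwall",(x>420)&(x<600)&(y<-170)&(y>-420)&(z>25)&(z<45)&(S<60),10)
E
```

```text
top
pad 4615 [451.2 280.6] mean [ 514.  -292.9    2.8] med [ 531.6 -301.4    2.6] zmax 6.81704859591746 rect ((504.94647216796875, -289.9032897949219), (159.40452575683594, 200.35360717773438), 9.496147155761719)
lump 97 [289.9 221.8] mean [635.3  46.   21.8] med [634.2  45.8  22.2] zmax 28.236494104077064 rect ((636.4597778320312, 46.22369384765625), (24.27798843383789, 24.4792423248291), 29.90818214416504)
lump 95 [311.4 223.6] mean [631.2   1.1  23.5] med [629.6   2.   23.9] zmax 30.125562820609424 rect ((632.5440063476562, 1.0902137756347656), (25.692899703979492, 24.242467880249023), 23.98957633972168)
lump 86 [282.7 246.1] mean [583.4  60.6  26.6] med [582.   60.   26.6] zmax 33.991392182355526 rect ((584.551513671875, 61.30595397949219), (25.058460235595703, 23.034061431884766), 0.7487348914146423)
lump 83 [308.4 250. ] mean [575.5   7.5  25.2] med [573.4   8.4  25.5] zmax 32.02885107104296 rect ((577.919189453125, 7.357224941253662), (24.53777313232422, 22.983470916748047), 1.334738850593567)
tray rim 499 [291.3 249.5] mean [574.8  42.9  40.9] med [559.3  67.6  41. ] zmax 45.
[... 3772 characters left out ...]
45080566406), (29.43160057067871, 73.89971923828125), 18.255212783813477)
scoopfl 509 [200.7 250.4] mean [ 469.5 -253.9    4.5] med [ 466.3 -246.5    4.4] zmax 8.72969844394855 rect ((482.5423278808594, -263.291015625), (91.68143463134766, 89.19042205810547), 11.908585548400879)
scoopwall 114 [187.  235.2] mean [ 447.1 -283.7   30.7] med [ 447.  -283.7   30.9] zmax 36.37837944958005 rect ((452.8789978027344, -290.3934631347656), (31.875980377197266, 66.68601989746094), 46.423099517822266)
scoopwall 230 [178.8 252.4] mean [ 518.2 -287.9   33.4] med [ 522.6 -291.1   32.8] zmax 44.48332249061697 rect ((518.001953125, -286.397705078125), (88.0284423828125, 34.247520446777344), 67.09935760498047)
```

```bash
cat >> h.py <<'E'
from scipy.spatial.transform import Rotation as Ro
def tool(R): return R
def pose_tool(xy_z,yaw,pitch=0,grip=(-85,0,95.5),lean=30):
    """scoop origin (world), yaw deg, pitch deg nose-down+ -> TCP, R"""
    Rs=Ro.from_euler("ZY",[yaw,pitch],degrees=True)
    a=np.radians(lean); t=np.array([np.sin(a),0,-np.cos(a)]); y=np.array([0,-1,0]); x=np.cross(y,t)
    return np.array(xy_z)+Rs.apply(np.array(grip)+19*t), Rs*Ro.from_matrix(np.stack([x,y,t],1))
def lip_origin(lip,yaw,pitch):
    return np.array(lip)-Ro.from_euler("ZY",[yaw,pitch],degrees=True).apply([46,0,0])
def row(p,R,p0=None,R0=None):
    if p0 is None: s=r.get_state(); p0,R0=s["position"],Ro.from_quat(s["tool_rot"])
    d=R0.inv().apply(np.array(p)-p0); w=(R0.inv()*R).as_rotvec(degrees=True)
    print("row",np.round(np.r_[d,w],1).tolist(),"rows",round(max(np.linalg.norm(d)/50,np.linalg.norm(w)/8.59),1))
E
python3 - <<'E'
from h import *
np.set_printoptions(precision=1,suppress=True)
for n in("top","scene"):
    p,d,c=load(n); W=cloud(d,c); x,y,z=W[...,0],W[...,1],W[...,2]; V=p.max(-1)
    # handle: lateral mid & direction
    m=(x>420)&(x<600)&(y<-170)&(y>-420)&(z>50)&(z<160)&(V<120); q=W[m]
    for yaw in (100,101.5,103):
        f=np.array([np.cos(np.radians(yaw)),np.sin(np.radians(yaw))]); l=np.array([-f[1],f[0]])
        fl=(x>420)&(x<600)&(y<-170)&(y>-420)&(z>2)&(z<14)&(np.ptp(p.astype(int),axis=-1)<30)&(V>120); k=W[fl][:,:2]
        a=q[:,:2]@f; b=q[:,:2]@l; top=q[:,2]>125
        print(n,yaw,"handle lat",np.percentile(b,[2,98]),"f",np.percentile(a,[2,98]),"| floor f",np.percentile(k@f,[1,99]),"lat",np.percentile(k@l,[1,99]),"slope",np.polyfit(a,b,1)[0])
    u=np.array([np.cos(np.radians(83.1)),np.sin(np.radians(83.1))]); v=np.array([u[1],-u[0]])
    near=(x>520)&(x<690)&(y>-180)&(y<170)
    rim=W[near&(z>37)&(z<44)&(np.ptp(p.astype(int),axis=-1)<30)][:,:2]
    print("rim u",np.percentile(rim@u,[0.5,1,50,99,99.5]),"v",np.percentile(rim@v,[.5,2,98,99.5]))
    fl=W[near&(z>1)&(z<5)&(np.ptp(p.astype(int),axis=-1)<20)&(V>150)][:,:2]
    print("floor u",np.percentile(fl@u,[0.5,2,98,99.5]),"v",np.percentile(fl@v,[.5,2,98,99.5]))
    for e in ([636,46.2],[632,1.1],[584,61],[577,7.4]): print("lump u,v",np.dot(e,u),np.dot(e,v))
s=r.get_state();p0=np.array([183.85,623.47,205.48]);R0=Ro.from_quat(s["tool_rot"])
o=[482.5,-264.2,3]
p1,R1=pose_tool(o,101.6); print(p1,R1.as_matrix())
Rw=Ro.from_matrix(np.stack([[-.35,.94,0],[.94,.35,0],[0,0,-1]],1))
row([560,150,330],Rw,p0,R0)
p2=p1-R1.as_matrix()[:,2]*110
row(p2,R1,np.array([560,150,330.]),Rw); row(p2,R1,p0,R0)
E
```

```text
top 100 handle lat [-442.5 -420.8] f [-458.1 -384.6] | floor f [-502.9 -255.2] lat [-541.8 -354.9] slope 0.020815565815699058
top 101.5 handle lat [-431.1 -409.8] f [-469.2 -395.6] | floor f [-515.2 -266.2] lat [-531.9 -342.8] slope -0.002638836067003812
top 103 handle lat [-419.9 -398.2] f [-480.  -406.5] | floor f [-527.1 -276.4] lat [-522.6 -330.4] slope -0.02609572488780435
rim u [-92.9 -92.7  53.7 207.4 207.5] v [545.  545.3 650.  650.4]
floor u [-62.4 -59.8 174.2 177.3] v [554.7 555.9 643.6 645. ]
lump u,v 122.27241869597601 625.8433475129666
lump u,v 77.01851521961943 627.2904895766915
lump u,v 130.71811173713016 572.4419405178827
lump u,v 76.66536033786933 571.9319736859137
scene 100 handle lat [-444.8 -422.6] f [-455.1 -390.3] | floor f [-472.8 -298. ] lat [-518.9 -376.7] slope 0.06577174920766544
scene 101.5 handle lat [-433.6 -411.3] f [-466.5 -401.7] | floor f [-485.2 -309.6] lat [-507.4 -365.9] slope 0.042130719114802394
scene 103 handle lat [-422.1 -400. ] f [-477.6 -412.5] | floor f [-496.7 -320.2] lat [-495.6 -355.2] slope 0.018530282906906524
rim u [-93.1 -92.5  60.1 206.4 206.8] v [545.1 546.2 651.6 652.5]
floor u [-62.2 -59.4 176.  179. ] v [548.5 550.1 600.  601.5]
lump u,v 122.27241869597601 625.8433475129666
lump u,v 77.01851521961943 627.2904895766915
lump u,v 130.71811173713016 572.4419405178827
lump u,v 76.66536033786933 571.9319736859137
[ 497.7 -338.2   82. ] [[-0.2  1.  -0.1]
 [ 0.8  0.2  0.5]
 [ 0.5 -0.  -0.9]]
row [-494.7, -348.0, -124.0, -0.1, 0.0, 53.2] rows 12.3
row [-490.1, -237.2, 152.7, -2.3, 29.9, 8.6] rows 11.3
row [-598.8, -882.1, 29.6, -16.3, 27.0, 60.5] rows 21.3
```

>>> {"name": "step_arm", "arguments": {
  "targets": [
    [-495,-348,-124,0,0,53],
    [-495,-348,-124,0,0,53],
    [-495,-348,-124,0,0,53],
    [-495,-348,-124,0,0,53],
    [-495,-348,-124,0,0,53],
    [-495,-348,-124,0,0,53],
    [-495,-348,-124,0,0,53],
    [-495,-348,-124,0,0,53]
  ],
  "gripper": 70
}}

```text
time: 0.9
position: [428.2, 314.9, 286.0]
tool_rot: [0.57, 0.822, -0.0, -0.0]
ft_force: [1.0, 0.2, -0.8]
width: 70.0
grip_force: 0.0
```

```bash
cat > st.py <<'E'
from h import *
np.set_printoptions(precision=2,suppress=True)
s=r.get_state(); print("t",s["time"],"q",s["joints"],"p",s["position"],"F",s["ft_force"],"w",s["width"],s["grip_force"])
M=Ro.from_quat(s["tool_rot"]).as_matrix(); print("x",M[:,0],"z",M[:,2])
E
python3 - <<'E'
from st import *
p1,R1=pose_tool([481.9,-264.4,3],101.6); p2=p1-R1.as_matrix()[:,2]*110
row(p2,R1)
E
```

```text
t 0.9 q [-0.93  0.39  0.34  1.74 -0.15  1.04 -0.17] p [428.18 314.88 286.01] F [ 0.98  0.15 -0.76] w 70.01061184069168 0.0
x [-0.35  0.94 -0.  ] z [-0. -0. -1.]
row [-690.2, -173.3, 108.9, -2.4, 29.9, 8.7] rows 14.4
```

>>> {"name": "step_arm", "arguments": {
  "targets": [
    [-600,-173,-30,-2,30,9],
    [-600,-173,-30,-2,30,9],
    [-600,-173,-30,-2,30,9],
    [-600,-173,-30,-2,30,9],
    [-600,-173,-30,-2,30,9],
    [-600,-173,-30,-2,30,9],
    [-600,-173,-30,-2,30,9],
    [-600,-173,-30,-2,30,9]
  ]
}}

```text
time: 1.7
position: [456.3, -61.5, 302.9]
tool_rot: [0.612, 0.747, 0.161, -0.203]
ft_force: [0.7, -0.2, -0.1]
width: 69.9
grip_force: 0.0
```

```bash
python3 - <<'E'
from st import *
p1,R1=pose_tool([481.9,-264.4,3],101.6); p2=p1-R1.as_matrix()[:,2]*110
row(p2,R1)
E
```

```text
t 1.7 q [ 0.14  0.46  0.4   1.74 -0.56  1.4   0.95] p [456.27 -61.51 302.88] F [ 0.67 -0.21 -0.06] w 69.87088577710398 0.0
x [-0.17  0.85  0.5 ] z [-0.11  0.49 -0.87]
row [-352.4, -13.8, -58.7, -0.3, -0.1, -0.4] rows 7.2
```

>>> {"name": "step_arm", "arguments": {
  "targets": [
    [-352,-14,-59,0,0,0],
    [-352,-14,-59,0,0,0],
    [-352,-14,-59,0,0,0],
    [-352,-14,-59,0,0,0],
    [-352,-14,-59,0,0,0],
    [-352,-14,-59,0,0,0],
    [-352,-14,-59,0,0,0],
    [-352,-14,-59,0,0,0]
  ]
}}

```text
time: 2.5
position: [505.4, -394.7, 172.5]
tool_rot: [0.615, 0.745, 0.16, -0.205]
ft_force: [-0.3, 0.6, 0.0]
width: 70.3
grip_force: 0.0
```

```bash
python3 - <<'E'
from st import *
p1,R1=pose_tool([481.9,-264.4,3],101.6); row(p1,R1)
c=vision.get_calibration("wrist"); p,d=vision.read_camera("wrist"); cv2.imwrite("pics/w1.png",p[:,:,::-1]); np.savez("pics/w1.npz",p=p,d=d)
W=cloud(d,c); z=W[...,2];x=W[...,0];y=W[...,1]
V=p.max(-1); m=(V<120)&(z>50)&(z<145)&(x>420)&(x<600)&(y<-280)&(y>-420)
yaw=101.6; f=np.array([np.cos(np.radians(yaw)),np.sin(np.radians(yaw))]); l=np.array([-f[1],f[0]])
q=W[m]; b=q[:,:2]@l; a=q[:,:2]@f; print(len(q),"lat",np.percentile(b,[1,50,99]),"f",np.percentile(a,[1,50,99]),"slope",np.polyfit(a,b,1)[0],"zmax",q[:,2].max(), "handle xz fit",np.polyfit(q[:,2],a,1))
print("expect lat",np.dot([481.9,-264.4],l),"f0",np.dot([481.9,-264.4],f))
E
```

```text
t 2.5 q [ 0.61  0.97  0.41  1.09 -0.54  1.64  1.23] p [ 505.36 -394.7   172.53] F [-0.27  0.6   0.02] w 70.32440620199912 0.0
x [-0.16  0.85  0.5 ] z [-0.11  0.49 -0.87]
row [3.9, 4.0, 106.8, -0.4, -0.1, -0.8] rows 2.1
2117 lat [-429.69 -419.33 -408.81] f [-472.46 -454.98 -400.79] slope 0.0008702624860884774 zmax 141.78445982128363 handle xz fit [  -0.75 -356.48]
expect lat -418.8923104309309 f0 -355.8991461943068
```

View pics/w1.png

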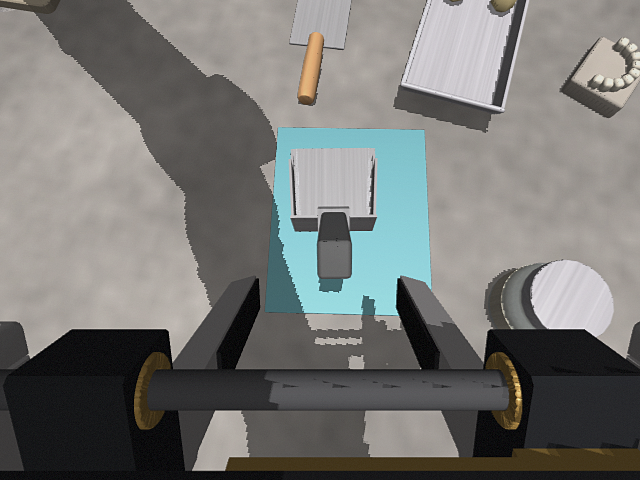

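The wrist picture shows the handle at (334,245), centred between the fingers at about (245,320) and (415,320), with the pan above it. Next I descend along the handle axis.

>>> {"name": "step_arm", "arguments": {
  "targets": [
    [4,4,60,0,0,-0.5],
    [4,4,90,0,0,-0.5],
    [4,4,107,0,0,-0.5],
    [4,4,107,0,0,-0.5],
    [4,4,107,0,0,-0.5]
  ]
}}

```text
time: 3.05
position: [501.1, -333.0, 88.5]
tool_rot: [0.608, 0.75, 0.162, -0.201]
ft_force: [-0.7, -0.5, 0.5]
width: 69.8
grip_force: 0.0
```

```bash
python3 - <<'E'
from st import *
p1,R1=pose_tool([481.9,-264.4,3],101.6); row(p1,R1)
E
```

```text
t 3.05 q [ 0.54  0.99  0.39  1.33 -0.58  1.41  1.3 ] p [ 501.14 -333.04   88.54] F [-0.72 -0.51  0.47] w 69.76865728374895 0.0
x [-0.18  0.85  0.5 ] z [-0.1   0.49 -0.87]
row [-7.0, -5.1, 3.4, -0.3, 0.0, 0.3] rows 0.2
```

>>> {"name": "step_arm", "arguments": {
  "targets": [
    [-6,-5,3,0,0,0],
    [-6,-5,3,0,0,0],
    [-6,-5,3,0,0,0]
  ]
}}

```text
time: 3.35
position: [496.1, -339.2, 82.2]
tool_rot: [0.609, 0.75, 0.162, -0.201]
ft_force: [-0.0, -0.5, 0.7]
width: 70.3
grip_force: 0.0
```

```bash
python3 - <<'E'
from st import *
p1,R1=pose_tool([481.9,-264.4,3],101.6); row(p1,R1)
E
```

```text
t 3.35 q [ 0.55  0.99  0.39  1.33 -0.58  1.4   1.31] p [ 496.07 -339.16   82.18] F [-0.03 -0.53  0.66] w 70.29263720149027 0.0
x [-0.18  0.85  0.5 ] z [-0.1   0.49 -0.87]
row [0.4, 1.2, 0.4, -0.2, 0.0, 0.1] rows 0.0
```

>>> {"name": "step_arm", "arguments": {
  "targets": [
    [0,1,0,0,0,0],
    [0,1,0,0,0,0],
    [0,1,0,0,0,0],
    [0,1,0,0,0,0],
    [0,1,0,0,0,0],
    [0,1,0,0,0,0],
    [0,1,0,0,0,0],
    [0,1,0,0,0,0]
  ],
  "gripper": 10,
  "force": 60
}}

```text
time: 4.15
position: [497.4, -337.8, 81.8]
tool_rot: [0.609, 0.75, 0.162, -0.202]
ft_force: [0.0, -0.1, 0.7]
width: 21.6
grip_force: 60.0
```

```bash
python3 - <<'E'
from st import *
p1,R1=pose_tool([481.9,-264.4,3],101.6); row(p1,R1)
E
```

```text
t 4.15 q [ 0.55  1.    0.38  1.33 -0.58  1.4   1.31] p [ 497.36 -337.75   81.76] F [ 0.05 -0.11  0.68] w 21.642891898922485 59.977169036865234
x [-0.18  0.85  0.5 ] z [-0.11  0.49 -0.87]
row [-0.3, -0.4, -0.5, -0.3, -0.0, 0.2] rows 0.0
```

```bash
cat >> h.py <<'E'
U=np.array([np.cos(np.radians(83.1)),np.sin(np.radians(83.1))]); Vv=np.array([U[1],-U[0]])
def tray(u,v,z): return np.r_[U*(57.5+u)+Vv*(598+v),z]
E
python3 - <<'E'
from st import *
a=pose_tool([481.9,-264.4,3],101.6); b=pose_tool([481.9,-264.4,133],101.6); c=pose_tool(tray(-56,.5,130),83.1); e=pose_tool(tray(-56,.5,10),83.1)
row(*b,*a); row(*c,*b); row(*e,*c); print(c[0],e[0])
E
```

```text
t 4.15 q [ 0.55  1.    0.38  1.33 -0.58  1.4   1.31] p [ 497.36 -337.75   81.76] F [ 0.05 -0.11  0.68] w 21.642891898922485 59.977169036865234
x [-0.18  0.85  0.5 ] z [-0.11  0.49 -0.87]
row [65.0, -0.0, -112.6, 0.0, 0.0, 0.0] rows 2.6
row [146.9, 125.2, 88.3, -9.2, -0.0, 16.0] rows 4.2
row [-60.0, 0.0, 103.9, 0.0, 0.0, 0.0] rows 2.4
[ 585.28 -145.37  209.05] [ 585.28 -145.37   89.05]
```

>>> {"name": "step_arm", "arguments": {
  "targets": [
    [10,0,-17,0,0,0],
    [25,0,-43,0,0,0],
    [45,0,-78,0,0,0],
    [65,0,-113,0,0,0],
    [65,0,-113,0,0,0]
  ]
}}

```text
time: 4.65
position: [499.4, -340.7, 218.6]
tool_rot: [0.609, 0.751, 0.162, -0.197]
ft_force: [-0.3, -1.2, -3.2]
width: 22.1
grip_force: 60.0
```

>>> {"name": "step_arm", "arguments": {
  "targets": [
    [37,31,22,-2.3,0,4],
    [73,62,44,-4.6,0,8],
    [110,94,66,-6.9,0,12],
    [147,125,88,-9.2,0,16],
    [147,125,88,-9.2,0,16],
    [147,125,88,-9.2,0,16],
    [147,125,88,-9.2,0,16]
  ]
}}

```text
time: 5.35
position: [584.0, -146.5, 208.8]
tool_rot: [0.722, 0.643, 0.191, -0.173]
ft_force: [-0.5, 0.1, -2.2]
width: 22.0
grip_force: 60.0
```

```bash
python3 - <<'E'
from st import *
row(*pose_tool(tray(-56,.5,130),83.1)); row(*pose_tool(tray(-56,.5,10),83.1))
p,d=vision.read_camera("scene"); np.savez("pics/s2.npz",p=p,d=d); cv2.imwrite("pics/s2.png",cv2.resize(p[130:350,80:480,::-1],(800,440)))
p,d=vision.read_camera("top"); c=vision.get_calibration("top");np.savez("pics/t2.npz",p=p,d=d)
E
```

```text
t 5.35 q [ 0.24  0.72  0.43  1.56 -0.76  1.31  0.86] p [ 583.95 -146.5   208.82] F [-0.49  0.11 -2.16] w 22.002084842837203 59.99408304691315
x [0.1  0.86 0.5 ] z [ 0.05  0.49 -0.87]
row [1.2, 1.2, 0.4, -0.3, 0.2, 0.2] rows 0.0
row [-58.5, 1.6, 104.5, -0.3, 0.2, 0.2] rows 2.4
```

View pics/s2.png

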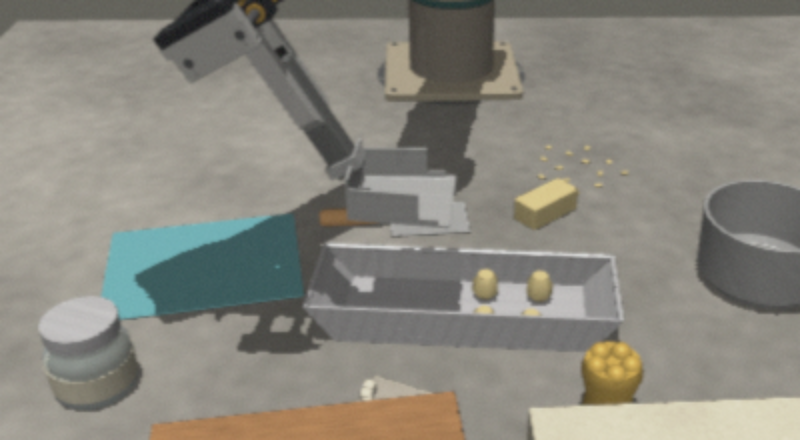

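The scene crop shows the scoop held level at about (405,190), above the near end of the tray, with the lumps untouched at (485,285) and (540,285). I'll check the pan's pitch, height and lateral position from depth.

```bash
cat >> h.py <<'E'
def pan(f,cam,yaw,o,zlo,zhi):
    z_=np.load(f); p,d=z_["p"],z_["d"]; c=vision.get_calibration(cam); W=cloud(d,c)
    g=np.radians(yaw); fw=np.array([np.cos(g),np.sin(g)]); l=np.array([-fw[1],fw[0]])
    a=(W[...,:2]-o[:2])@fw; b=(W[...,:2]-o[:2])@l; z=W[...,2]
    m=(d>0)&(abs(a)<60)&(abs(b)<55)&(z>zlo)&(z<zhi)&(p.max(-1)>100); A,B,Z=a[m],b[m],z[m]
    ok=np.ones(len(A),bool)
    for _ in range(6):
        k=np.linalg.lstsq(np.c_[A[ok],B[ok],np.ones(ok.sum())],Z[ok],rcond=None)[0]; ok=abs(np.c_[A,B,np.ones(len(A))]@k-Z)<2.5
    print(cam,ok.sum(),"slope f,l deg",np.degrees(np.arctan(k[:2])),"z at origin",k[2],"a",np.percentile(A[ok],[1,99]),"b",np.percentile(B[ok],[1,99]))
E
python3 - <<'E'
from st import *
for f,c in(("pics/s2.npz","scene"),("pics/t2.npz","top")): pan(f,c,83.1,tray(-57,.5,0),118,150)
E
```

```text
t 5.45 q [ 0.24  0.72  0.43  1.56 -0.76  1.31  0.86] p [ 583.94 -147.62  208.78] F [-0.28 -0.49 -3.07] w 21.492168543337232 59.99413847923279
x [0.1  0.86 0.5 ] z [ 0.06  0.49 -0.87]
scene 632 slope f,l deg [-4.65 -0.62] z at origin 133.37658032886063 a [-42.99  42.85] b [-42.46  44.27]
top 1549 slope f,l deg [-0.45  0.24] z at origin 131.1655652183288 a [-42.43  42.  ] b [-37.94  42.23]
```

>>> {"name": "step_arm", "arguments": {
  "targets": [
    [-20,1.5,35,0,0,0],
    [-40,1.5,70,0,0,0],
    [-53,1.5,93,0,0,0],
    [-59,1.5,103,0,0,0],
    [-59,1.5,103,0,0,0],
    [-59,1.5,103,0,0,0]
  ]
}}

```text
time: 6.05
position: [586.3, -145.8, 91.4]
tool_rot: [0.722, 0.642, 0.192, -0.172]
ft_force: [0.6, -0.2, -3.2]
width: 21.7
grip_force: 60.0
```

```bash
python3 - <<'E'
from st import *
row(*pose_tool(tray(-56,.5,10),83.1));row(*pose_tool(tray(-56,.5,4),83.1))
p,d=vision.read_camera("scene"); cv2.imwrite("pics/s3.png",cv2.resize(p[180:330,200:420,::-1],(792,540)))
p,d=vision.read_camera("top"); c=vision.get_calibration("top");np.savez("pics/t3.npz",p=p,d=d)
pan("pics/t3.npz","top",83.1,tray(-57,.5,0),5,25)
E
```

```text
t 6.05 q [ 0.27  0.87  0.38  1.63 -0.85  1.14  1.  ] p [ 586.35 -145.83   91.38] F [ 0.61 -0.2  -3.17] w 21.73423039616269 59.99426007270813
x [0.1  0.86 0.5 ] z [ 0.06  0.5  -0.87]
row [-0.9, -1.1, 2.2, -0.2, 0.1, 0.2] rows 0.1
row [-3.9, -1.1, 7.4, -0.2, 0.1, 0.2] rows 0.2
top 1161 slope f,l deg [-0.14  0.13] z at origin 14.401743226815961 a [-41.09  44.22] b [-42.34  39.14]
```

View pics/s3.png

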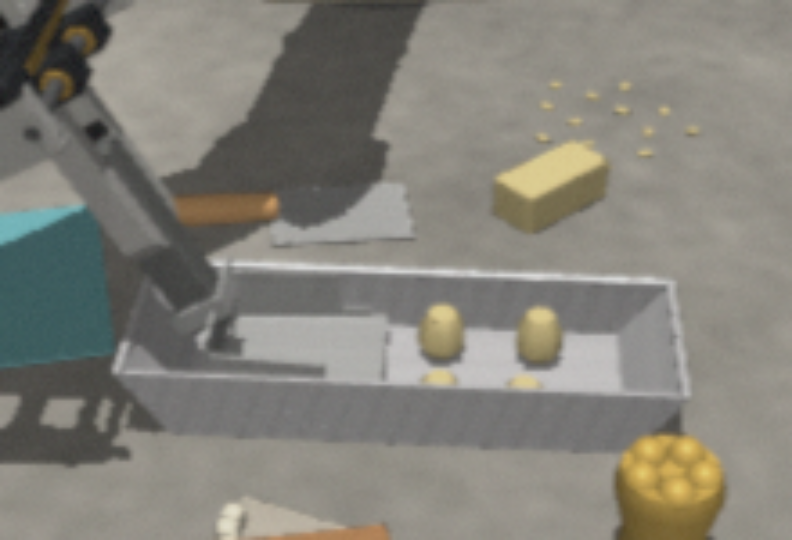

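The crop shows the pan inside the tray at (300,345), clear of both side walls and well behind the lumps. I'll pitch the nose down 3° and feel for the floor.

```bash
python3 - <<'E'
from st import *
for z in (5,3): row(*pose_tool(lip_origin(tray(-10,.5,z),83.1,3),83.1,3))
E
```

```text
t 6.15 q [ 0.27  0.87  0.38  1.63 -0.85  1.13  1.  ] p [ 586.76 -145.47   92.03] F [ 0.24 -0.08 -2.64] w 21.999269539055106 59.99433875083923
x [0.1  0.86 0.5 ] z [ 0.06  0.5  -0.87]
row [2.8, -1.5, 3.6, -0.2, -2.9, 0.3] rows 0.3
row [1.8, -1.5, 5.4, -0.2, -2.9, 0.3] rows 0.3
```

>>> {"name": "step_arm", "arguments": {
  "targets": [
    [2.8,-1.5,3.6,0,-3,0],
    [2.8,-1.5,3.6,0,-3,0],
    [2.8,-1.5,3.6,0,-3,0]
  ]
}}

```text
time: 6.45
position: [585.5, -139.6, 90.0]
tool_rot: [0.725, 0.647, 0.174, -0.156]
ft_force: [-0.0, -0.1, -2.2]
width: 21.7
grip_force: 60.0
```

>>> {"name": "step_arm", "arguments": {
  "targets": [
    [-0.5,0,0.9,0,0,0],
    [-0.5,0,0.9,0,0,0]
  ]
}}

```text
time: 6.65
position: [585.0, -140.9, 88.0]
tool_rot: [0.726, 0.646, 0.174, -0.156]
ft_force: [0.5, -0.8, -0.2]
width: 21.6
grip_force: 60.0
```

>>> {"name": "step_arm", "arguments": {
  "targets": [
    [-0.5,0,0.9,0,0,0],
    [-0.5,0,0.9,0,0,0]
  ]
}}

```text
time: 6.85
position: [585.1, -141.1, 87.8]
tool_rot: [0.726, 0.646, 0.174, -0.156]
ft_force: [-0.5, -1.4, 5.8]
width: 21.8
grip_force: 60.0
```

```bash
python3 - <<'E'
from st import *
for z in (3,): row(*pose_tool(lip_origin(tray(-10,.5,z),83.1,3),83.1,3))
p,d=vision.read_camera("top"); c=vision.get_calibration("top");np.savez("pics/t4.npz",p=p,d=d)
pan("pics/t4.npz","top",83.1,tray(-57,.5,0),3,18)
E
```

```text
t 6.85 q [ 0.23  0.85  0.4   1.66 -0.84  1.09  0.98] p [ 585.06 -141.07   87.79] F [-0.5  -1.43  5.78] w 21.808798697480125 59.999821186065674
x [0.1  0.88 0.45] z [ 0.05  0.45 -0.89]
row [0.3, 0.7, -0.4, -0.2, -0.0, 0.2] rows 0.0
top 1185 slope f,l deg [-2.39  0.29] z at origin 6.628217894203544 a [-40.26  58.  ] b [-45.07  41.76]
```

```bash
python3 - <<'E'
from st import *
a=pose_tool(lip_origin(tray(-10,.5,3),83.1,3),83.1,3)
for l in (70,100,118): row(*pose_tool(lip_origin(tray(l,.5,3),83.1,3),83.1,3),*a)
row(*pose_tool(lip_origin(tray(70,.5,3),83.1,3),83.1,3))
E
```

```text
t 6.9 q [ 0.23  0.85  0.4   1.66 -0.84  1.09  0.98] p [ 585.07 -141.03   87.84] F [-1.3  -2.5   4.96] w 22.03944172234698 59.99974608421326
x [0.1  0.88 0.45] z [ 0.05  0.45 -0.89]
row [71.3, 0.0, 36.3, 0.0, 0.0, 0.0] rows 1.6
row [98.0, 0.0, 49.9, 0.0, 0.0, 0.0] rows 2.2
row [114.0, 0.0, 58.1, 0.0, 0.0, 0.0] rows 2.6
row [71.5, 1.1, 36.0, -0.2, -0.0, 0.2] rows 1.6
```

>>> {"name": "step_arm", "arguments": {
  "targets": [
    [9,0.5,4.4,0,0,0],
    [18,0.5,9,0,0,0],
    [27,0.5,13.6,0,0,0],
    [36,0.5,18.2,0,0,0],
    [45,0.5,22.8,0,0,0],
    [54,0.5,27.3,0,0,0],
    [63,0.5,31.9,0,0,0],
    [71,0.5,36,0,0,0]
  ]
}}

```text
time: 7.7
position: [595.5, -62.8, 88.0]
tool_rot: [0.727, 0.646, 0.174, -0.155]
ft_force: [-0.5, -4.4, 6.1]
width: 21.9
grip_force: 60.0
```

```bash
python3 - <<'E'
from st import *
for l in (70,100,115): row(*pose_tool(lip_origin(tray(l,.5,3),83.1,3),83.1,3))
p,d=vision.read_camera("top"); c=vision.get_calibration("top");np.savez("pics/t5.npz",p=p,d=d)
cv2.imwrite("pics/t5.png",cv2.resize(p[190:290,230:410,::-1],(792,440)))
E
```

```text
t 7.7 q [ 0.12  0.82  0.37  1.73 -0.89  1.01  0.92] p [595.46 -62.82  87.99] F [-0.45 -4.37  6.09] w 21.856119783899725 59.99956011772156
x [0.1  0.89 0.45] z [ 0.05  0.45 -0.89]
row [1.1, -0.2, 0.2, -0.1, 0.1, 0.2] rows 0.0
row [27.9, -0.1, 13.8, -0.1, 0.1, 0.2] rows 0.6
row [41.3, -0.0, 20.6, -0.1, 0.1, 0.2] rows 0.9
```

View pics/t5.png

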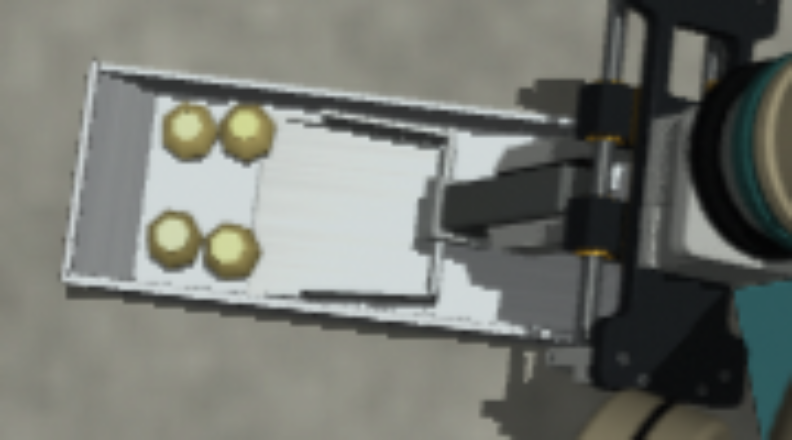

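The crop shows the lip at x≈257 pushing two columns of lumps, at (190,130)/(245,132) and (172,238)/(230,250), toward the end wall. I'll carry on to that wall.

>>> {"name": "step_arm", "arguments": {
  "targets": [
    [6,0,3.1,0,0,0],
    [12,0,6.1,0,0,0],
    [18,0,9.2,0,0,0],
    [24,0,12.2,0,0,0],
    [28,0,14.2,0,0,0]
  ]
}}

```text
time: 8.25
position: [599.1, -31.6, 88.0]
tool_rot: [0.727, 0.646, 0.174, -0.155]
ft_force: [-0.7, -3.6, 7.3]
width: 21.7
grip_force: 60.0
```

>>> {"name": "step_arm", "arguments": {
  "targets": [
    [4,0,2,0,0,0],
    [8,0,4,0,0,0],
    [11,0,5.6,0,0,0],
    [14,0,7.1,0,0,0]
  ]
}}

```text
time: 8.65
position: [600.9, -16.9, 88.0]
tool_rot: [0.727, 0.646, 0.174, -0.155]
ft_force: [-0.9, -4.8, 7.6]
width: 22.0
grip_force: 60.0
```

```bash
cat >> h.py <<'E'
def lumps(f,cam="top"):
    z_=np.load(f); p,d=z_["p"],z_["d"]; c=vision.get_calibration(cam); W=cloud(d,c); h=cv2.cvtColor(p,cv2.COLOR_RGB2HSV)
    x,y=W[...,0],W[...,1]; m=(h[...,0]>12)&(h[...,0]<35)&(h[...,1]>55)&(h[...,2]>60)&(d>0)&(x>500)&(x<680)&(y>-140)&(y<390)
    for i,s,ce,mm in blobs(m,25):
        q=W[mm]; print("lump",s[4],ce.round(),"u,v",q[:,:2].mean(0)@U-57.5,q[:,:2].mean(0)@Vv-598,"z",np.percentile(q[:,2],[5,95]))
E
python3 - <<'E'
from st import *
for l in (115,118): row(*pose_tool(lip_origin(tray(l,.5,3),83.1,3),83.1,3))
p,d=vision.read_camera("top"); np.savez("pics/t6.npz",p=p,d=d); lumps("pics/t6.npz")
E
```

```text
t 8.65 q [ 0.05  0.81  0.36  1.76 -0.93  0.96  0.88] p [600.91 -16.86  88.04] F [-0.9  -4.77  7.56] w 21.998972925669094 59.99985694885254
x [0.1  0.89 0.45] z [ 0.05  0.45 -0.89]
row [-0.0, -0.1, -0.3, -0.1, 0.1, 0.1] rows 0.0
row [2.7, -0.1, 1.1, -0.1, 0.1, 0.1] rows 0.1
lump 2945 [421. 220.] u,v -105.76207742295665 -33.31772181296492 z [311.98 619.24]
lump 125 [267. 219.] u,v 111.72682268618809 27.349369042436933 z [18.2  31.41]
lump 130 [280. 223.] u,v 83.48784445380727 21.358467628483936 z [20.4  33.74]
lump 304 [267. 241.] u,v 106.90477877881375 -18.5516539710311 z [19.99 33.49]
```

```bash
python3 - <<'E'
from st import *
a=pose_tool(lip_origin(tray(115,.5,3),83.1,3),83.1,3)
for u,z,p in ((118,3.2,2),(119.5,5,0),(122,9,-3),(125,13.5,-5.5),(128,18,-8.5),(131,22.5,-11.5),(134,27,-14.5),(137,31.5,-17.5)): row(*pose_tool(lip_origin(tray(u,.5,z),83.1,p),83.1,p),*a)
E
```

```text
t 8.7 q [ 0.05  0.81  0.36  1.76 -0.93  0.96  0.88] p [600.93 -15.83  87.99] F [ 0.58 -2.62  5.22] w 21.534722164375797 59.99874472618103
x [0.1  0.89 0.45] z [ 0.05  0.45 -0.89]
row [0.5, 0.0, 2.4, -0.0, 1.0, -0.0] rows 0.1
row [-1.8, 0.0, 3.9, 0.0, 3.0, -0.0] rows 0.3
row [-4.2, 0.0, 5.4, 0.0, 6.0, 0.0] rows 0.7
row [-4.7, 0.0, 6.3, 0.0, 8.5, -0.0] rows 1.0
row [-6.0, 0.0, 8.2, 0.0, 11.5, -0.0] rows 1.3
row [-7.1, -0.0, 10.5, 0.0, 14.5, 0.0] rows 1.7
row [-8.0, 0.0, 13.0, 0.0, 17.5, -0.0] rows 2.0
row [-8.5, 0.0, 15.8, -0.0, 20.5, 0.0] rows 2.4
```

>>> {"name": "step_arm", "arguments": {
  "targets": [
    [0.5,0,1.8,0,1,0],
    [0.5,0,2.4,0,1,0],
    [-1,0,3.2,0,2,0],
    [-1.8,0,3.9,0,3,0]
  ]
}}

```text
time: 9.1
position: [599.8, -14.6, 82.1]
tool_rot: [0.721, 0.642, 0.192, -0.173]
ft_force: [0.5, 0.1, -1.5]
width: 21.7
grip_force: 60.0
```

>>> {"name": "step_arm", "arguments": {
  "targets": [
    [-1.2,0,0.8,0,1.5,0],
    [-2.4,0,1.5,0,3,0]
  ]
}}

```text
time: 9.3
position: [599.5, -16.7, 80.1]
tool_rot: [0.716, 0.637, 0.211, -0.19]
ft_force: [-1.3, -5.0, 5.6]
width: 21.7
grip_force: 60.0
```

```bash
python3 - <<'E'
from st import *
for u,z,p in ((122,9,-3),(125,13.5,-5.5),(128,18,-8.5),(131,22.5,-11.5),(134,27,-14.5),(137,31.5,-17.5)): row(*pose_tool(lip_origin(tray(u,.5,z),83.1,p),83.1,p))
p,d=vision.read_camera("top"); np.savez("pics/t7.npz",p=p,d=d); lumps("pics/t7.npz")
E
```

```text
t 9.3 q [ 0.14  0.85  0.3   1.75 -0.97  1.02  0.97] p [599.53 -16.71  80.13] F [-1.27 -4.99  5.55] w 21.715321977647548 60.00006437301636
x [0.1  0.83 0.55] z [ 0.06  0.54 -0.84]
row [-0.4, 1.3, -2.0, -0.3, -0.1, 0.2] rows 0.0
row [-1.0, 1.3, -1.1, -0.3, 2.4, 0.1] rows 0.3
row [-2.5, 1.3, 0.6, -0.3, 5.4, 0.1] rows 0.6
row [-3.9, 1.3, 2.7, -0.3, 8.4, 0.1] rows 1.0
row [-5.0, 1.3, 5.1, -0.3, 11.4, 0.1] rows 1.3
row [-5.8, 1.3, 7.9, -0.3, 14.4, 0.1] rows 1.7
lump 915 [397. 223.] u,v -113.45704822291468 -5.092969286683797 z [287.07 330.19]
lump 530 [269. 233.] u,v 104.12774257320427 -1.6999551800510062 z [22.71 36.56]
lump 209 [452. 234.] u,v -126.57751785545692 -62.95390836304921 z [553.2  596.43]
lump 84 [456. 248.] u,v -118.05057879822056 -85.20723159602244 z [620.86 634.32]
```

>>> {"name": "step_arm", "arguments": {
  "targets": [
    [-0.5,1,-1.6,0,1.2,0],
    [-1,1,-1.3,0,2.4,0],
    [-1.8,1,-0.4,0,4,0],
    [-2.5,1,0.5,0,5.4,0]
  ]
}}

```text
time: 9.75
position: [599.8, -17.6, 77.4]
tool_rot: [0.705, 0.628, 0.245, -0.221]
ft_force: [1.0, -0.1, -3.0]
width: 21.8
grip_force: 60.0
```

>>> {"name": "step_arm", "arguments": {
  "targets": [
    [-0.8,0,1,0,1.5,0],
    [-1.5,0,1.9,0,3,0],
    [-2.2,0,3,0,4.5,0],
    [-2.7,0,4.1,0,6,0]
  ]
}}

```text
time: 10.15
position: [600.4, -17.1, 73.2]
tool_rot: [0.691, 0.615, 0.282, -0.253]
ft_force: [0.8, 0.4, -2.7]
width: 21.5
grip_force: 60.0
```

```bash
python3 - <<'E'
from st import *
for u,z,p in ((134,27,-14.5),(137,31.5,-17.5),(139,37,-21),(139,45,-25),(138,130,-25)): row(*pose_tool(lip_origin(tray(u,.5,z),83.1,p),83.1,p))
p,d=vision.read_camera("top"); np.savez("pics/t8.npz",p=p,d=d); lumps("pics/t8.npz")
cv2.imwrite("pics/t8.png",cv2.resize(p[190:290,230:410,::-1],(792,440)))
E
```

```text
t 10.15 q [ 0.29  0.94  0.2   1.7  -1.02  1.14  1.08] p [600.4  -17.12  73.16] F [ 0.82  0.38 -2.68] w 21.50513256370135 59.99610364437103
x [0.08 0.71 0.7 ] z [ 0.08  0.7  -0.71]
row [-0.8, 0.4, -0.7, -0.4, 0.0, 0.1] rows 0.0
row [-2.2, 0.4, 1.8, -0.4, 3.0, 0.1] rows 0.4
row [-4.4, 0.4, 3.9, -0.4, 6.5, 0.1] rows 0.8
row [-7.1, 0.4, 4.1, -0.4, 10.5, 0.1] rows 1.2
row [51.8, 0.1, -57.2, -0.4, 10.5, 0.1] rows 1.5
lump 442 [263. 232.] u,v 115.68881971572227 -3.847299410624828 z [38.88 53.1 ]
lump 33 [378. 215.] u,v -101.19655762935832 36.57458724447156 z [138.02 156.26]
lump 71 [364. 230.] u,v -76.86134394327651 3.462951971110897 z [  5.34 176.62]
lump 138 [285. 222.] u,v 73.42892189203974 23.226089045298522 z [26.38 41.49]
```

View pics/t8.png

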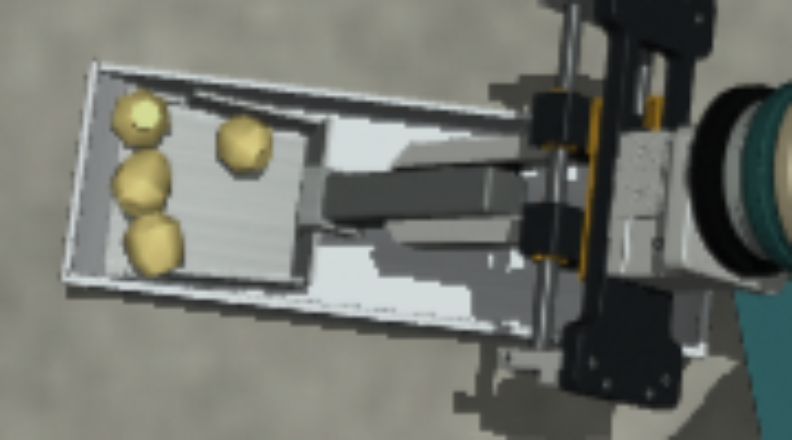

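The crop shows all four lumps on the pan: three along the lip at (143,117), (143,182) and (153,245), one farther back at (243,143). I'll keep tilting back along the flare.

```bash
python3 - <<'E'
from st import *
for u,z,p in ((138,31.5,-17.5),(142,37.5,-21),(145,43,-25),(145,50,-30),(143,59,-35)): row(*pose_tool(lip_origin(tray(u,.5,z),83.1,p),83.1,p))
E
```

```text
t 10.2 q [ 0.29  0.94  0.2   1.7  -1.02  1.14  1.08] p [599.97 -18.02  72.31] F [ 0.73 -0.41 -2.28] w 21.96590071335641 59.99812602996826
x [0.09 0.71 0.7 ] z [ 0.08  0.7  -0.71]
row [-0.2, 0.7, 2.6, -0.4, 3.0, -0.0] rows 0.4
row [-0.7, 0.7, 5.7, -0.4, 6.5, -0.0] rows 0.8
row [-2.9, 0.8, 9.8, -0.4, 10.5, -0.0] rows 1.2
row [-7.7, 0.8, 12.9, -0.4, 15.5, -0.1] rows 1.8
row [-11.8, 0.8, 14.0, -0.3, 20.5, -0.1] rows 2.4
```

>>> {"name": "step_arm", "arguments": {
  "targets": [
    [0,0,1.3,0,1.5,0],
    [-0.2,0,2.6,0,3,0],
    [-0.5,0,4.1,0,4.7,0],
    [-0.7,0,5.7,0,6.5,0],
    [-1.8,0,7.7,0,8.5,0],
    [-2.9,0,9.8,0,10.5,0]
  ]
}}

```text
time: 10.8
position: [601.0, -12.4, 64.0]
tool_rot: [0.663, 0.59, 0.344, -0.308]
ft_force: [-0.4, -0.4, -3.4]
width: 21.6
grip_force: 60.0
```

>>> {"name": "step_arm", "arguments": {
  "targets": [
    [-3.5,0,1.6,0,2.5,0],
    [-5.4,0,2.4,0,5,0],
    [-8.5,0,2.5,0,10,0],
    [-8.5,0,2.5,0,10,0]
  ]
}}

```text
time: 11.2
position: [598.9, -17.5, 52.1]
tool_rot: [0.632, 0.559, 0.399, -0.359]
ft_force: [-0.8, -0.2, -3.5]
width: 22.0
grip_force: 60.0
```

```bash
python3 - <<'E'
from st import *
for u,z,p in ((145,50,-30),(143,59,-35),(140,80,-38)): row(*pose_tool(lip_origin(tray(u,.5,z),83.1,p),83.1,p))
p,d=vision.read_camera("top"); np.savez("pics/t9.npz",p=p,d=d); lumps("pics/t9.npz")
a=cv2.resize(p[190:290,230:410,::-1],(400,222));q,_=vision.read_camera("scene"); b=cv2.resize(q[180:330,200:420,::-1],(400,273))
cv2.imwrite("pics/t9.png",np.vstack([a,b]))
E
```

```text
t 11.2 q [ 0.51  1.16  0.03  1.58 -1.05  1.34  1.19] p [598.95 -17.45  52.14] F [-0.75 -0.21 -3.54] w 22.033197607088145 59.99565303325653
x [0.06 0.42 0.91] z [ 0.1   0.9  -0.42]
row [6.4, 1.8, 0.5, -0.3, -4.9, -0.4] rows 0.6
row [2.2, 1.8, 0.1, -0.3, 0.1, -0.4] rows 0.1
row [13.3, 1.7, -7.9, -0.3, 3.1, -0.4] rows 0.4
lump 132 [269. 218.] u,v 105.15515635826449 23.448812590242937 z [39.42 63.69]
lump 433 [283. 235.] u,v 74.56261719846651 -5.680008859413192 z [26.7  52.37]
lump 134 [378. 239.] u,v -108.78189310422368 -2.288092983616707 z [118.2 126. ]
```

View pics/t9.png

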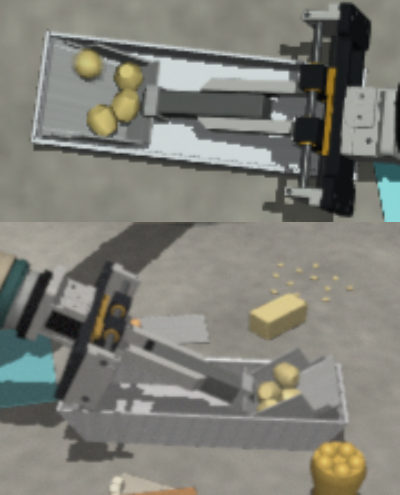

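All four lumps sit at the back of the pan: the top crop shows them at (88,65), (128,76), (125,104) and (102,120), and the scene crop agrees. Next I lift.

```bash
python3 - <<'E'
from st import *
L=lambda u,v,z,p: pose_tool(lip_origin(tray(u,v,z),83.1,p),83.1,p)
row(*L(142,.5,90,-34)); row(*L(140,.5,185,-28))
row(*L(280,-84,185,-18),*L(140,.5,185,-28))
E
```

```text
t 11.3 q [ 0.5   1.15  0.03  1.58 -1.05  1.34  1.19] p [600.29 -15.62  55.04] F [ 0.32  0.51 -2.83] w 21.73723022697409 59.996218085289
x [0.05 0.42 0.91] z [ 0.1   0.9  -0.42]
row [28.6, 0.5, -15.7, -0.3, -0.9, -0.1] rows 0.7
row [127.7, 0.0, -63.8, -0.4, -6.9, -0.1] rows 2.9
row [97.6, -84.5, 109.3, 0.0, -10.0, -0.0] rows 3.4
```

>>> {"name": "step_arm", "arguments": {
  "targets": [
    [10,0,-5,0,0,0],
    [28,0,-15,0,-1,0],
    [50,0,-25,0,-2,0],
    [75,0,-37,0,-4,0],
    [100,0,-50,0,-5.5,0],
    [120,0,-60,0,-7,0],
    [128,0,-64,0,-7,0],
    [128,0,-64,0,-7,0]
  ]
}}

```text
time: 12.1
position: [601.1, -17.9, 201.6]
tool_rot: [0.653, 0.583, 0.361, -0.322]
ft_force: [-0.1, 0.4, -4.5]
width: 21.8
grip_force: 60.0
```

```bash
python3 - <<'E'
from st import *
L=lambda u,v,z,p: pose_tool(lip_origin(tray(u,v,z),83.1,p),83.1,p)
row(*L(140,.5,185,-28)); row(*L(280,-84,185,-18))
p,d=vision.read_camera("top"); np.savez("pics/t10.npz",p=p,d=d); lumps("pics/t10.npz")
E
```

```text
t 12.1 q [ 0.44  0.86  0.1   1.63 -0.99  1.39  0.98] p [601.06 -17.91 201.57] F [-0.08  0.44 -4.51] w 21.753264559523018 59.995901584625244
x [0.06 0.53 0.85] z [ 0.1   0.84 -0.53]
row [-3.9, -0.4, 0.9, -0.3, 0.2, 0.3] rows 0.1
row [94.4, -83.7, 110.4, -0.3, -9.8, 0.3] rows 3.4
lump 156 [386. 221.] u,v -98.98780062851063 0.1836544000162803 z [280.24 286.62]
lump 742 [280. 220.] u,v 74.76759190431912 -0.4061755855599358 z [168.71 190.77]
```

>>> {"name": "step_arm", "arguments": {
  "targets": [
    [12,-10,14,0,-1,0],
    [30,-27,35,0,-3,0],
    [50,-45,58,0,-5,0],
    [70,-62,82,0,-7,0],
    [87,-77,102,0,-9,0],
    [94,-84,110,0,-10,0],
    [94,-84,110,0,-10,0],
    [94,-84,110,0,-10,0]
  ]
}}

```text
time: 12.95
position: [534.3, 131.5, 219.3]
tool_rot: [0.684, 0.607, 0.302, -0.271]
ft_force: [0.6, -0.2, -3.4]
width: 21.8
grip_force: 60.0
```

```bash
python3 - <<'E'
from st import *
L=lambda u,v,z,p: pose_tool(lip_origin(tray(u,v,z),83.1,p),83.1,p)
for a in ((285,-84,150,0),(290,-84,110,20),(298,-84,85,40),(300,-84,75,60),(300,-84,75,75)): row(*L(*a)); print(L(*a)[0])
p,d=vision.read_camera("top"); np.savez("pics/t11.npz",p=p,d=d); lumps("pics/t11.npz")
E
```

```text
t 12.95 q [ 0.2   0.61  0.04  1.97 -1.06  1.04  0.91] p [534.31 131.49 219.31] F [ 0.63 -0.21 -3.44] w 21.762756997010094 59.995962381362915
x [0.08 0.67 0.74] z [ 0.08  0.74 -0.67]
row [24.9, -0.6, 12.9, -0.3, -17.8, 0.0] rows 2.1
[536.83 157.65 229.05]
row [48.9, -0.4, 44.2, -0.3, -37.8, 0.1] rows 4.4
[541.56 196.73 225.83]
row [82.8, -0.2, 84.9, -0.3, -57.8, 0.1] rows 6.7
[547.91 249.22 223.65]
row [114.8, 0.0, 126.0, -0.3, -77.8, 0.2] rows 9.1
[554.15 300.81 219.74]
row [134.7, 0.2, 158.2, -0.2, -92.8, 0.2] rows 10.8
[558.62 337.74 212.82]
lump 3243 [380. 251.] u,v -68.02589048339709 -73.91578482899115 z [401.41 544.9 ]
lump 68 [281. 254.] u,v 59.39326422311788 -73.36782486998254 z [134.59 317.61]
lump 49 [299. 241.] u,v 33.71242748230485 -48.78641222058502 z [290.87 296.01]
lump 771 [198. 258.] u,v 208.16047547356936 -84.4128939227586 z [174.78 192.8 ]
```

>>> {"name": "step_arm", "arguments": {
  "targets": [
    [6,0,3,0,-4,0],
    [12,0,6,0,-8,0],
    [18,0,9,0,-13,0],
    [25,0,13,0,-18,0],
    [25,0,13,0,-18,0],
    [25,0,13,0,-18,0]
  ]
}}

```text
time: 13.6
position: [536.7, 158.5, 229.5]
tool_rot: [0.722, 0.643, 0.191, -0.173]
ft_force: [0.0, -1.0, -3.9]
width: 22.0
grip_force: 60.0
```

```bash
python3 - <<'E'
from st import *
L=lambda u,v,z,p: pose_tool(lip_origin(tray(u,v,z),83.1,p),83.1,p)
for a in ((285,-84,120,8),(285,-84,95,16),(286,-84,88,24),(288,-84,84,32),(290,-84,82,40),(294,-84,80,55),(300,-84,78,70)): row(*L(*a))
p,d=vision.read_camera("top"); np.savez("pics/t12.npz",p=p,d=d); lumps("pics/t12.npz")
E
```

```text
t 13.6 q [-0.11  0.48  0.16  1.92 -0.81  0.89  0.48] p [536.72 158.47 229.53] F [ 0.05 -1.03 -3.95] w 21.988131955804256 59.9989378452301
x [0.1  0.86 0.5 ] z [ 0.05  0.5  -0.87]
row [2.7, 0.3, 18.1, -0.4, -7.9, 0.2] rows 0.9
row [9.8, 0.5, 34.5, -0.3, -15.9, 0.2] rows 1.9
row [27.2, 0.5, 38.6, -0.3, -23.9, 0.2] rows 2.8
row [47.2, 0.6, 43.4, -0.3, -31.9, 0.3] rows 3.7
row [67.9, 0.7, 49.3, -0.3, -39.9, 0.3] rows 4.6
row [105.8, 0.9, 66.2, -0.3, -54.9, 0.3] rows 6.4
row [140.8, 1.2, 92.9, -0.2, -69.9, 0.4] rows 8.1
lump 3259 [306. 234.] u,v 24.14752698741043 -78.61525927774164 z [450.01 633.96]
lump 1666 [372. 233.] u,v -44.03456386889228 -75.70175983206627 z [566.49 630.65]
lump 600 [187. 259.] u,v 230.07814979318954 -88.93933526587404 z [165.24 180.98]
lump 52 [402. 247.] u,v -78.60634303677543 -81.63535243837396 z [559.87 577.59]
lump 168 [171. 250.] u,v 261.0165145624104 -75.95609058407297 z [151.99 179.14]
```

>>> {"name": "step_arm", "arguments": {
  "targets": [
    [2,0,9,0,-4,0],
    [3,0,18,0,-8,0],
    [6,0,26,0,-12,0],
    [10,0,34,0,-16,0],
    [18,0,36.5,0,-20,0],
    [27,0,38.6,0,-24,0],
    [47,0,43,0,-32,0],
    [68,0,49,0,-40,0]
  ]
}}

```text
time: 14.45
position: [547.2, 238.2, 222.1]
tool_rot: [0.746, 0.659, -0.069, 0.059]
ft_force: [1.3, 0.9, -3.3]
width: 21.6
grip_force: 60.0
```

```bash
python3 - <<'E'
from st import *
L=lambda u,v,z,p: pose_tool(lip_origin(tray(u,v,z),83.1,p),83.1,p)
for a in ((290,-84,82,40),(294,-84,80,55),(298,-84,78,68)): row(*L(*a))
E
```

```text
t 14.45 q [-0.86  0.65  0.53  1.56 -0.17  1.11 -0.44] p [547.21 238.16 222.11] F [ 1.28  0.93 -3.35] w 21.600389742175643 59.99777555465698
x [ 0.12  0.98 -0.18] z [-0.03 -0.18 -0.98]
row [3.3, -0.6, 0.9, -0.2, 0.5, -0.1] rows 0.1
row [43.1, -0.8, -10.8, -0.2, -14.5, -0.1] rows 1.7
row [80.1, -0.9, -12.9, -0.2, -27.5, -0.1] rows 3.2
```

>>> {"name": "step_arm", "arguments": {
  "targets": [
    [23,-0.5,-6,0,-7,0],
    [43,-0.8,-11,0,-14.5,0],
    [63,-0.8,-12.5,0,-21,0],
    [80,-0.8,-13,0,-27.5,0],
    [80,-0.8,-13,0,-27.5,0],
    [80,-0.8,-13,0,-27.5,0],
    [80,-0.8,-13,0,-27.5,0]
  ]
}}

```text
time: 15.15
position: [555.7, 319.5, 220.8]
tool_rot: [0.708, 0.628, -0.242, 0.213]
ft_force: [-0.5, -0.4, -1.7]
width: 21.9
grip_force: 60.0
```

```bash
python3 - <<'E'
from st import *
L=lambda u,v,z,p: pose_tool(lip_origin(tray(u,v,z),83.1,p),83.1,p)
for a in ((298,-84,78,68),(296,-84,140,68),(285,-84,170,10)): row(*L(*a))
q,_=vision.read_camera("scene"); cv2.imwrite("pics/s13.png",cv2.resize(q[120:320,360:600,::-1],(600,500)))
E
```

```text
t 15.15 q [-1.03  1.    0.61  1.06 -0.01  1.63 -0.66] p [555.75 319.53 220.79] F [-0.5  -0.35 -1.66] w 21.887633876539006 59.99879837036133
x [ 0.09  0.79 -0.61] z [-0.08 -0.61 -0.79]
row [-0.2, 0.7, 0.8, -0.1, -0.4, 0.2] rows 0.0
row [-39.7, 0.4, -47.0, -0.1, -0.4, 0.2] rows 1.2
row [-146.1, 0.4, 51.9, -0.2, 57.6, 0.1] rows 6.7
```

View pics/s13.png

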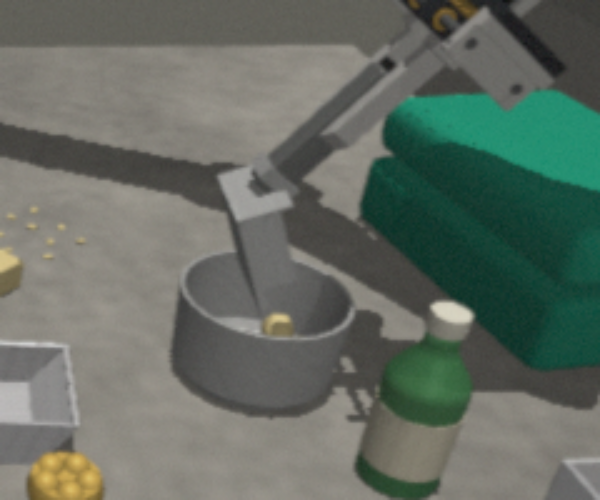

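The crop shows the scoop tipped about 68° with its mouth in the pot and a lump visible inside at (278,325). The wrist load has dropped too. I'll lift straight up, then level out.

>>> {"name": "step_arm", "arguments": {
  "targets": [
    [-20,0,-24,0,0,0],
    [-40,0,-47,0,0,0],
    [-65,0,-75,0,0,0],
    [-65,0,-75,0,0,0]
  ]
}}

```text
time: 15.6
position: [557.0, 314.7, 327.4]
tool_rot: [0.709, 0.629, -0.236, 0.214]
ft_force: [0.9, -0.1, -2.1]
width: 21.9
grip_force: 60.0
```

```bash
python3 - <<'E'
from st import *
L=lambda u,v,z,p: pose_tool(lip_origin(tray(u,v,z),83.1,p),83.1,p)
for a in ((200,-84,190,0),): row(*L(*a)); print(L(*a)[0])
E
```

```text
t 15.6 q [-1.01  0.91  0.64  0.94  0.03  1.79 -0.61] p [556.96 314.69 327.43] F [ 0.86 -0.11 -2.1 ] w 21.877537282314478 59.99876081943512
x [ 0.1   0.79 -0.6 ] z [-0.07 -0.6  -0.8 ]
row [-158.6, -2.0, 193.5, 0.4, 67.2, 0.1] rows 7.8
[526.62  73.26 269.05]
```

>>> {"name": "step_arm", "arguments": {
  "targets": [
    [-20,0,24,0,8,0],
    [-40,0,48,0,16,0],
    [-60,0,72,0,25,0],
    [-80,0,97,0,33.5,0],
    [-100,0,122,0,42,0],
    [-120,-1,146,0,50.5,0],
    [-140,-2,170,0,59,0],
    [-158,-2,193,0,67,0]
  ]
}}

```text
time: 16.4
position: [523.3, 77.7, 265.6]
tool_rot: [0.726, 0.645, 0.178, -0.159]
ft_force: [-0.1, -0.4, -3.4]
width: 21.8
grip_force: 60.0
```

>>> {"name": "step_arm", "arguments": {
  "targets": [
    [0,0,0,0,0,0],
    [0,0,0,0,0,0]
  ]
}}

```text
time: 16.6
position: [523.6, 74.8, 263.5]
tool_rot: [0.729, 0.643, 0.174, -0.159]
ft_force: [0.3, 1.5, -2.6]
width: 21.6
grip_force: 60.0
```

```bash
python3 - <<'E'
from st import *
row(*pose_tool([481.9,-264.4,133],101.6))
p,d=vision.read_camera("top"); np.savez("pics/t14.npz",p=p,d=d); c=vision.get_calibration("top"); W=cloud(d,c)
h=cv2.cvtColor(p,cv2.COLOR_RGB2HSV); x,y,z=W[...,0],W[...,1],W[...,2]
pot=(x>450)&(x<650)&(y>200)&(y<410)&(z>74)&(z<86); print("pot rim",rect(W[pot][:,:2]))
m=(h[...,0]>12)&(h[...,0]<35)&(h[...,1]>55)&(x>450)&(x<650)&(y>200)&(y<410)
for i,s,ce,mm in blobs(m,30): print(s[4],ce,W[mm].mean(0),W[mm][:,2].max())
cv2.imwrite("pics/t14.png",cv2.resize(p[190:330,90:410,::-1],(800,350)))
E
```

```text
t 16.6 q [-0.09  0.43  0.33  1.88 -0.72  1.04  0.52] p [523.63  74.79 263.51] F [ 0.3   1.48 -2.57] w 21.62210359375933 59.997448325157166
x [0.11 0.88 0.46] z [ 0.05  0.45 -0.89]
row [-390.9, 25.3, -143.4, 8.5, 2.7, -16.7] rows 8.3
pot rim ((553.1838989257812, 304.6553955078125), (139.28509521484375, 137.61233520507812), 46.185157775878906)
302 [145.13 252.25] [570.71 343.59  25.98] 35.92622500011862
136 [178.04 265.14] [544.02 275.14  26.13] 34.242950672476354
154 [166.13 276.68] [520.31 298.55  26.6 ] 34.06407206520794
```

View pics/t14.png

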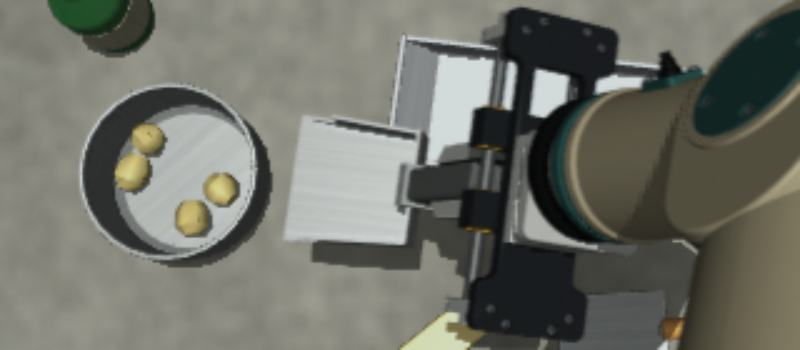

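The crop shows all four lumps inside the pot at (147,138), (132,172), (221,189) and (192,217). The pot hasn't moved and the scoop is empty. Now back to the pad.

>>> {"name": "step_arm", "arguments": {
  "targets": [
    [-45,3,-16,1,0,-2],
    [-90,6,-33,2,0.6,-4],
    [-138,9,-51,3,1,-6],
    [-186,12,-68,4,1.3,-8],
    [-234,15,-86,5,1.6,-10],
    [-282,18,-104,6,2,-12],
    [-330,21,-122,7.2,2.3,-14],
    [-370,24,-136,8,2.6,-16]
  ]
}}

```text
time: 17.45
position: [505.7, -310.1, 214.7]
tool_rot: [0.609, 0.75, 0.164, -0.199]
ft_force: [1.1, 0.2, -1.7]
width: 21.7
grip_force: 60.0
```

>>> {"name": "step_arm", "arguments": {
  "targets": [
    [-20,1,-7,0.5,0,-0.7],
    [-20,1,-7,0.5,0,-0.7],
    [-20,1,-7,0.5,0,-0.7]
  ]
}}

```text
time: 17.75
position: [510.5, -328.3, 210.4]
tool_rot: [0.604, 0.753, 0.163, -0.201]
ft_force: [-0.4, 0.2, -2.6]
width: 21.9
grip_force: 60.0
```

```bash
python3 - <<'E'
from st import *
row(*pose_tool([481.9,-264.4,133],101.6)); row(*pose_tool([484,-266,8],101.6))
p,d=vision.read_camera("top"); np.savez("pics/t15.npz",p=p,d=d)
pan("pics/t15.npz","top",101.6,np.array([481.9,-264.4]),118,150)
E
```

```text
t 17.75 q [ 0.55  0.85  0.34  1.23 -0.5   1.58  1.18] p [ 510.51 -328.35  210.42] F [-0.38  0.23 -2.58] w 21.942115185723715 59.99733030796051
x [-0.19  0.85  0.5 ] z [-0.11  0.49 -0.87]
row [-5.1, -15.3, -4.9, -0.3, -0.0, 0.8] rows 0.3
row [-69.4, -13.9, 102.4, -0.3, -0.0, 0.8] rows 2.5
top 1654 slope f,l deg [-0.23 -0.01] z at origin 133.0408435582766 a [-34.97  50.54] b [-52.85  25.98]
```

>>> {"name": "step_arm", "arguments": {
  "targets": [
    [-20,0,30,0,0,0],
    [-40,0,60,0,0,0],
    [-57,0,85,0,0,0],
    [-66,0,98,0,0,0],
    [-69,0,102,0,0,0],
    [-69,0,102,0,0,0],
    [-69,0,102,0,0,0]
  ]
}}

```text
time: 18.5
position: [511.9, -339.9, 89.2]
tool_rot: [0.606, 0.753, 0.163, -0.199]
ft_force: [0.2, -0.2, -1.9]
width: 21.3
grip_force: 60.0
```

```bash
python3 - <<'E'
from st import *
s=r.get_state(); R=Ro.from_quat(s["tool_rot"]); t,_=pose_tool([0,0,0],101.6); print("origin",s["position"]-t)
row(*pose_tool(np.r_[(s["position"]-t)[:2],3],101.6))
p,d=vision.read_camera("top"); np.savez("pics/t16.npz",p=p,d=d)
pan("pics/t16.npz","top",101.6,(s["position"]-t)[:2],5,20)
E
```

```text
t 18.5 q [ 0.57  0.99  0.31  1.28 -0.53  1.41  1.25] p [ 511.91 -339.86   89.24] F [ 0.18 -0.17 -1.91] w 21.331081115961336 59.99707639217377
x [-0.19  0.85  0.5 ] z [-0.1   0.49 -0.87]
origin [ 496.73 -265.9    10.2 ]
row [-3.6, -0.0, 6.2, -0.1, 0.1, 0.7] rows 0.1
top 1212 slope f,l deg [-0.28 -0.36] z at origin 11.67531525797595 a [-42.91  43.46] b [-40.33  41.15]
```

>>> {"name": "step_arm", "arguments": {
  "targets": [
    [-1.7,0,3,0,0,0],
    [-2.7,0,4.8,0,0,0],
    [-2.7,0,4.8,0,0,0]
  ]
}}

```text
time: 18.85
position: [511.1, -339.6, 82.3]
tool_rot: [0.606, 0.752, 0.163, -0.2]
ft_force: [-0.4, 0.6, -1.6]
width: 21.7
grip_force: 60.0
```

>>> {"name": "step_arm", "arguments": {
  "targets": [
    [-0.4,0,0.7,0,0,0],
    [-0.4,0,0.7,0,0,0]
  ]
}}

```text
time: 19.05
position: [511.1, -339.7, 82.1]
tool_rot: [0.606, 0.752, 0.163, -0.2]
ft_force: [0.8, -3.1, 3.0]
width: 21.8
grip_force: 60.0
```

>>> {"name": "step_arm", "arguments": {
  "targets": [
    [-0.4,0,0.7,0,0,0],
    [-0.4,0,0.7,0,0,0]
  ]
}}

```text
time: 19.25
position: [511.1, -339.8, 81.9]
tool_rot: [0.606, 0.752, 0.164, -0.2]
ft_force: [0.4, -2.7, 7.2]
width: 21.9
grip_force: 60.0
```

>>> {"name": "step_arm", "arguments": {
  "targets": [
    [0.4,0,-0.7,0,0,0],
    [0.4,0,-0.7,0,0,0],
    [0.4,0,-0.7,0,0,0],
    [0.4,0,-0.7,0,0,0],
    [0.4,0,-0.7,0,0,0],
    [0.4,0,-0.7,0,0,0]
  ],
  "gripper": 70
}}

```text
time: 19.85
position: [510.9, -339.5, 81.1]
tool_rot: [0.606, 0.752, 0.163, -0.201]
ft_force: [0.0, 0.9, 0.8]
width: 66.5
grip_force: 0.0
```

>>> {"name": "step_arm", "arguments": {
  "targets": [
    [0,0,-10,0,0,0],
    [0,0,-25,0,0,0],
    [0,0,-50,0,0,0],
    [0,0,-85,0,0,0],
    [0,0,-120,0,0,0],
    [0,0,-150,0,0,0],
    [0,0,-150,0,0,0],
    [0,0,-150,0,0,0]
  ]
}}

```text
time: 20.65
position: [526.4, -413.2, 211.3]
tool_rot: [0.606, 0.752, 0.163, -0.2]
ft_force: [-0.9, 1.5, 0.3]
width: 70.1
grip_force: 0.0
```

```bash
python3 - <<'E'
from st import *
p,d=vision.read_camera("scene"); np.savez("pics/s17.npz",p=p,d=d); cv2.imwrite("pics/s17.png",p[:,:,::-1])
p,d=vision.read_camera("top"); np.savez("pics/t17.npz",p=p,d=d)
pan("pics/t17.npz","top",101.6,np.array([496,-266]),2,14)
E
```

```text
t 20.65 q [ 0.66  0.98  0.33  0.93 -0.5   1.75  1.16] p [ 526.44 -413.24  211.31] F [-0.95  1.53  0.3 ] w 70.11759439188698 0.0
x [-0.19  0.85  0.5 ] z [-0.1   0.49 -0.87]
top 1748 slope f,l deg [-0.01 -0.01] z at origin 4.220034837314988 a [-54.94  58.62] b [-53.79  54.12]
```

View pics/s17.png

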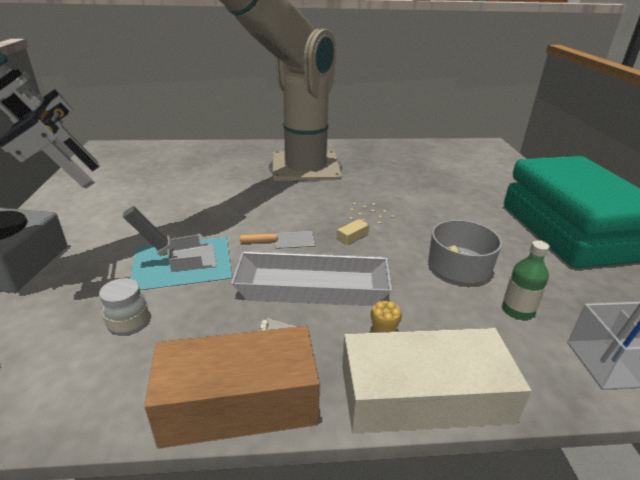

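The scene shows the scoop standing upright on the pad at (190,250), the gripper clear at (60,140), an empty tray at (312,280), the pot in place at (463,250) with lumps inside, and the bystanders unmoved. Handing in.

```bash
python3 -c "
from bench import r
print(r.sign_off())"
```

```text
the job is handed in; nothing more can be done
None
```

I tipped all four wax lumps into the pot, stood the scoop back upright on the pad and released it, and handed the job in at about 21 s; the sign-off returned no verdict.

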